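Find the till's hidden release

TASK

The drawer of the grey till on the waffle stall's counter is locked shut, and one of the four identical flush round caps in its flat lid is really the hidden release: feel along the caps with the fingertips, press down the one that gives until the drawer springs open, then let go of it and move clear. Only press on the lid: do not pull or push the drawer itself, and leave the jar, dish, cup and spade where they stand.

Things in the scene. Friction and masses are not known exactly. Their poses are not given: they have to be found in the camera images.
- till: the till: grey steel box fixed to the counter, 300 mm deep (x), 400 wide (y), 100 high; origin at the centre of its underside; drawer in its -x side, towards the robot. In its flat lid, 100 mm above the counter, are four flush grey round plastic caps 59 mm across, in a row at x = -70, y = 120, 40, -40, -120 mm. Three are rigid plugs, one is the release and sinks when pressed; which one varies.
- cap1 (a point): first (leftmost seen from the robot) of the four places in the row of caps: the centre of the cap's top face, level with the lid. The caps in the four places look alike; any one of them may be the release.
- cap2 (a point): second of the four places in the row of caps: the centre of the cap's top face, level with the lid. The caps in the four places look alike; any one of them may be the release.
- cap3 (a point): third of the four places in the row of caps: the centre of the cap's top face, level with the lid. The caps in the four places look alike; any one of them may be the release.
- cap4 (a point): fourth (rightmost) of the four places in the row of caps: the centre of the cap's top face, level with the lid. The caps in the four places look alike; any one of them may be the release.
- release (a joint): how far the release cap is pressed below the lid, in m: 0 flush, 0.008 at its stop. A spring returns it; it needs about 1.5 N to start, 3.5 N at 5 mm where the drawer is let go, and 5 N at the stop. A finger that overlaps the lid around the cap cannot press it in.
- drawer: the till's drawer with its dark steel front plate, 10 mm thick (x), 388 wide (y), from 8 to 84 mm above the counter; origin under the plate's middle, at counter height. Shut and locked it lies at x = -149 mm in the till's frame; once the release has been pressed, a spring drives it out by itself in about half a second, to its stop 70 mm farther out (x = -219 mm). Not to be touched.
- jar_mid (a point): small jar of sprinkles standing loose on the rear of the till's lid, 56 mm across, 75 mm high; the point is its centre, half-way up. Bystander.
- dish: white round coin dish standing loose on the rear of the till's lid, 90 mm across, 30 mm high; origin under its centre. Bystander.
- cup_rim (a point): paper cup standing loose on the counter to the left of the till, 84 mm across, 100 mm high; the point is the centre of its mouth. Bystander.
- spade: flat serving spade lying loose on the counter to the right of the till, 280 mm long along its x, 20 mm high, origin under its middle. Bystander.

How it is judged:
By the outcome, as a careful person would: the job done as asked, in the order asked, and still so for the second after the job is handed in, with the robot touching nothing.
It also fails if it takes over 45 s, if anything falls off the work surface, if the arm or the gripper's body presses on something with over 40 N, if the wrist force passes 120 N, or if a joint passes its speed limit or range.

ROBOT

A 6-joint arm with a two-finger parallel gripper is mounted at the origin on the work surface. World frame = base frame: x ahead of the robot, y to its left, z up, the work surface at z = 0. Lengths are in mm, angles in rad, forces in N, time in s.
With the tool pointing down it reaches from about 300 to 775 mm from the base axis. Payload 14.6 kg.
Tool frame: the origin (TCP) lies at the very end of the fingers, on their centre line; the grasp point (between the pads) lies 19 mm behind it (manip.grip_point_offset is the distance from the TCP to the grasp point, in mm); z points along the fingers, y is the line along which they close (so a half turn about z gives the same grasp; the last joint's range is limited). The gripper opens to 94 mm and grips with 3 to 60 N. Pads are 16 mm wide; open, the fingers measure 119 mm over their backs; the gripper's body (75 mm by 177 mm) begins 78 mm behind the grasp point.
Start: joints at [1.19, 0.3, 1.521, -0, 1.321, -0.067], TCP at [169.769, 523.133, 205.446] pointing down, gripper open.
Joint ranges: [-3.03, 3.03], [-0.79, 2.21], [0.23, 2.52], [-1.04, 4.18], [0, 3.07], [-2.55, 2.55]. Speed limits (rad/s): [2.22, 2.22, 2.57, 3.14, 3.14, 3.14].

INTERFACE

Orientations are given as [roll, pitch, yaw] about the fixed x, y, z axes, in that order (R = Rz(yaw) Ry(pitch) Rx(roll)).
In Python, from cell import telemetry, eyes, manip gives the robot as it stands.
- The arm moves only by the tool play_rows, never from a script. Its arguments are lists of equal length, an entry for each row: "translation": the shift along the world's x, y, z in m, a list of three; "yaw": the turn about the world's z in rad. A call has 1 to 12 rows; each row is the pose to reach, as a shift and turn from the pose commanded when the call began; what a row does not reach only later rows make up. A row lasts 1/8 s, in which the tool goes at most 62.5 mm and 10.7 degrees, less where a joint would pass 70% of its speed; a pose out of reach is approached as far as the arm can. A call with a gripper value outside its range is refused whole. "hand" is the opening, from 0 (shut) to 1 (fully open), set as the call begins (left out, the last holds). The fingers move at their own pace and stop on an object; "force" is the grip in N (left out, the last holds). Time passes only in rows, so rows that repeat a pose let the fingers close. It gives the time, the measured TCP pose, the force, the opening and the grip force at its end, in the units of the state.
- telemetry.read_state(): the state, without advancing time (a new reading comes with each control period).
- eyes.camera(name): name is "side" or "top" or "wrist"; returns a dict with "pixels" (400x640x3 uint8, red, green, blue), "fx", "fy", "cx", "cy" (pixels), "cam_to_world" (4x4, takes a point from camera to world coordinates); the wrist camera has in their place "T_tool_cam" (4x4, takes a point from camera to tool coordinates, whose origin is the TCP and whose axes are the flange's). Camera axes: x right, y up, looking along -z (the intrinsics and any distortion apply to the point x, -y, -z); pixel columns grow to the right and rows downward; lengths in mm; the calibration is good to about 2 mm. A picture is of the moment at which its call begins: read the wrist's pose just before it. There is no depth.
- manip.sign_off(): hands the job in; it is judged then, once.
The state is a dict: "clock": time; "joints": joint angles; "qd": joint speeds; "effort": joint torques, N m; "eef_pos": TCP position; "eef_rot": TCP orientation; "wrist_force": force on the tool from outside, world axes, zero at the start; "moment": the same for the moment, N m; "finger_gap": finger opening in mm; "finger_force": force on a finger pad.
Only numpy, scipy, OpenCV 4.12 (cv2) and the standard library are available. Lean on these libraries where they do the work, as an engineer would, in place of code of your own. Each camera call takes 0.05 s, during which the arm holds its last target. There are 200 camera calls.

## Working session

There is one attempt and no reset: what is moved stays moved. The work goes in short steps, Python scripts to look and compute and a tool call to move; the robot and the scene stay as the last step left them, time stands still between calls to the robot, and variables do not carry over. Pictures are saved under pics/ and viewed, at most 10 in all, crops included, and the job is handed in when it is done.

Besides the shell and the picture viewer there is one more tool, called after "Emit:" in YAML: its name, and indented under it one key for each argument. play_rows: Moves the arm, as the interface text tells. Its arguments: {"type":"object","properties":{"translation":{"type":"array","items":{"type":"array","items":{"type":"number"}}},"yaw":{"type":"array","items":{"type":"number"}},"hand":{"type":"number"},"force":{"type":"number"}},"required":["translation","yaw"]}

```bash
mkdir -p pics
python3 - <<'E'
from cell import telemetry, eyes, manip
import cv2,pickle,numpy as np
s=telemetry.read_state();print(s)
for n in("top","side"):
    c=eyes.camera(n);pickle.dump(c,open(n+'.pkl','wb'));cv2.imwrite(f'pics/{n}0.png',c['pixels'][:,:,::-1])
    print(n,{k:v for k,v in c.items() if k!='pixels'})
E
```

```text
{'clock': 0.0, 'joints': array([ 1.19038243e+00,  3.00467992e-01,  1.52158805e+00, -8.43626773e-06,
        1.32070233e+00, -6.65991386e-02]), 'qd': array([ 0.00010101,  0.00096857,  0.00131327,  0.00103835, -0.00024044,
       -0.00012717]), 'effort': array([-6.79278546e-04, -5.31802046e+01, -3.52741206e+01,  7.08357012e-02,
        2.42969021e-02, -9.86493046e-05]), 'eef_pos': array([169.684286  , 522.88985587, 204.88508892]), 'eef_rot': array([-3.14042897e+00, -6.94253276e-05,  2.82777994e+00]), 'wrist_force': array([ 0.55821497, -0.20017642,  0.5472806 ]), 'moment': array([ 0.01501949, -0.04856582,  0.00390326]), 'finger_force': 0.0, 'finger_gap': 93.80600244490776}
top {'fx': 441.541696005846, 'fy': 441.541696005846, 'cx': 319.4654013390302, 'cy': 196.84097828730225, 'cam_to_world': array([[-4.26286506e-03,  9.81549063e-01, -1.91162930e-01,
         3.44854958e+02],
       [-9.99840795e-01, -8.71352086e-04,  1.78220305e-02,
         5.59673305e+00],
       [ 1.73266272e-02,  1.91208469e-01,  9.81396510e-01,
         1.51102032e+03],
       [ 0.00000000e+00,  0.00000000e+00,  0.00000000e+00,
         1.00000000e+00]])}
side {'fx': 505.8486094896635, 'fy': 505.8486094896635, 'cx': 314.54075143948705, 'cy': 192.1060217961555, 'cam_to_world': array([[ 9.21017167e-01,  2.92226603e-01, -2.57548036e-01,
         1.90237709e+02],
       [-3.89453390e-01,  6.78434219e-01, -6.22939056e-01,
        -9.71256063e+02],
       [-7.30996378e-03,  6.74040520e-01,  7.38658203e-01,
         1.26480662e+03],
       [ 0.00000000e+00,  0.00000000e+00,  0.00000000e+00,
         1.00000000e+00]])}
```

View pics/top0.png

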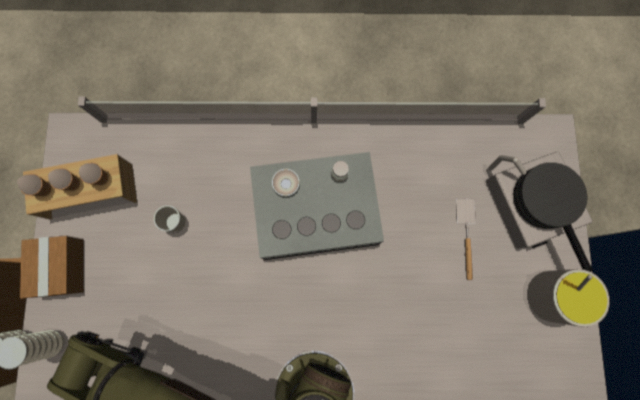

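View pics/side0.png

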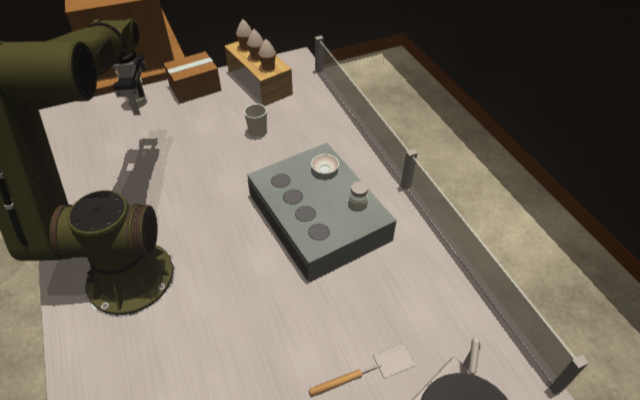

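The top view shows four caps at about (282,229), (307,226), (331,223), (356,219), with the dish at (286,182) and the jar at (340,171). In the side view the caps are at (281,181), (293,197), (306,213), (319,232).

```bash
cat > h.py <<'E'
import numpy as np
def ray(c,u,v):
    T=c['cam_to_world'];d=T[:3,:3]@np.array([(u-c['cx'])/c['fx'],-(v-c['cy'])/c['fy'],-1]);return T[:3,3],d
def onz(c,u,v,z):
    o,d=ray(c,u,v);return o+d*(z-o[2])/d[2]
E
python3 - <<'E'
import pickle,cv2,numpy as np
from h import *
S={'top':[(282,229),(307,226),(331,223),(356,219)],'side':[(281,181),(293,197),(306,213),(319,232)]}
for n,P in S.items():
    c=pickle.load(open(n+'.pkl','rb'));g=cv2.GaussianBlur(cv2.cvtColor(c['pixels'],cv2.COLOR_RGB2GRAY),(3,3),0)
    pts=[]
    for u,v in P:
        w=g[v-13:v+14,u-13:u+14];t,m=cv2.threshold(w,0,255,cv2.THRESH_BINARY_INV+cv2.THRESH_OTSU)
        k,l,st,ce=cv2.connectedComponentsWithStats(m);i=l[13,13];x=ce[i]+[u-13,v-13]
        p=onz(c,*x,100);pts.append(p);print(n,x.round(1),st[i],p.round(1))
    pts=np.array(pts);print(np.linalg.norm(np.diff(pts,axis=0),axis=1))
    d=pts[0]-pts[3];print('yaw',np.arctan2(-d[0],d[1]))
E
```

```text
top [281.2 229. ] [  2   3  22  21 348] [514.8 103.1 100. ]
top [306. 226.] [  2   3  21  21 347] [524.3  23.7 100. ]
top [330.7 222.8] [  3   3  21  21 342] [534.4 -56.  100. ]
top [355.3 219.6] [  2   4  21  20 328] [ 544.6 -135.5  100. ]
[79.96122962 80.25045764 80.17655807]
yaw 0.12430681913233912
side [280.3 180.5] [  3   6  20  14 227] [515.7 100.4 100. ]
side [292.4 196.6] [  3   5  20  16 252] [526.3  20.9 100. ]
side [305.  213.6] [  2   6  21  16 276] [536.1 -57.9 100. ]
side [318.5 231.8] [  2   4  22  18 308] [ 546.  -137.3  100. ]
[80.12824664 79.43208331 80.05884053]
yaw 0.12688586138719699
```

Emit:
play_rows:
  translation:
    - [0.02,-0.025,0]
    - [0.055,-0.067,0]
    - [0.09,-0.11,0]
    - [0.127,-0.155,0]
    - [0.164,-0.2,0]
    - [0.201,-0.245,0]
    - [0.238,-0.29,0]
    - [0.275,-0.335,-0.01]
    - [0.31,-0.378,-0.03]
    - [0.335,-0.408,-0.055]
    - [0.345,-0.421,-0.065]
    - [0.345,-0.421,-0.065]
  yaw: [0,0,0,0,0,0,0,0,0,0,0,0]
  hand: 0
  force: 20

```text
clock: 1.6
eef_pos: [514.6, 102.0, 140.0]
eef_rot: [-3.141, -0.001, 2.827]
wrist_force: [-0.6, 0.7, -0.2]
finger_gap: 0.5
finger_force: 0.0
```

Run:
```python
from cell import telemetry, eyes
import cv2
s=telemetry.read_state();print(s['eef_pos'],s['eef_rot'],s['wrist_force'],s['finger_gap'])
c=eyes.camera('wrist');cv2.imwrite('pics/w1.png',c['pixels'][:,:,::-1]);print({k:v for k,v in c.items() if k!='pixels'})
```

```text
[514.55108395 101.98951344 139.97697923] [-3.14107362e+00 -1.26906324e-03  2.82685369e+00] [-0.57518237  0.6799761  -0.22744226] 0.5304001759413774
{'fx': 283.01464166317425, 'fy': 283.01464166317425, 'cx': 321.67231922520995, 'cy': 200.2755908401664, 'T_tool_cam': array([[-5.68515700e-05,  9.70516241e-01,  2.41035730e-01,
         7.03321032e+01],
       [ 9.99999888e-01,  1.68526506e-04, -4.42698466e-04,
        -9.59746881e-01],
       [-4.70266960e-04,  2.41035678e-01, -9.70516141e-01,
        -1.78735133e+02],
       [ 0.00000000e+00,  0.00000000e+00,  0.00000000e+00,
         1.00000000e+00]])}
```

View pics/w1.png

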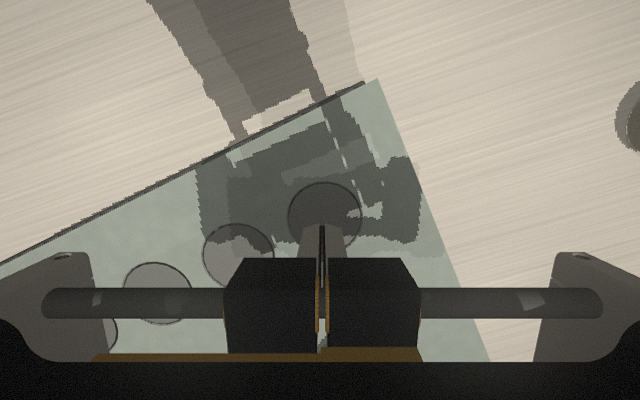

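The wrist view shows cap 1 centred near (324,218). That puts it within 2 mm of the fingertip axis, so I'll descend and feel.

Emit:
play_rows:
  translation:
    - [0,0,-0.015]
    - [0,0,-0.03]
    - [0,0,-0.035]
    - [0,0,-0.037]
    - [0,0,-0.038]
    - [0,0,-0.038]
  yaw: [0,0,0,0,0,0]

```text
clock: 2.4
eef_pos: [514.9, 102.1, 102.7]
eef_rot: [3.141, 0.0, 2.828]
wrist_force: [-0.8, -0.3, -0.1]
finger_gap: 0.4
finger_force: 0.0
```

Emit:
play_rows:
  translation:
    - [0,0,-0.001]
    - [0,0,-0.002]
    - [0,0,-0.003]
    - [0,0,-0.003]
  yaw: [0,0,0,0]

```text
clock: 2.9
eef_pos: [514.8, 102.1, 99.6]
eef_rot: [3.142, 0.0, 2.828]
wrist_force: [-1.0, 0.0, 4.1]
finger_gap: 0.5
finger_force: 1.6
```

Emit:
play_rows:
  translation:
    - [0,0,-0.001]
    - [0,0,-0.001]
  yaw: [0,0]

```text
clock: 3.15
eef_pos: [514.8, 102.1, 98.5]
eef_rot: [3.142, 0.0, 2.828]
wrist_force: [-2.1, -0.3, 3.5]
finger_gap: 0.2
finger_force: 2.0
```

Emit:
play_rows:
  translation:
    - [0,0,-0.001]
    - [0,0,-0.001]
  yaw: [0,0]

```text
clock: 3.4
eef_pos: [514.8, 102.1, 97.4]
eef_rot: [-3.142, 0.0, 2.828]
wrist_force: [-0.5, -0.3, 4.1]
finger_gap: 0.6
finger_force: 2.0
```

Force stays around 4 N while the tip sinks, so cap 1 gives. I'll keep pressing.

Emit:
play_rows:
  translation:
    - [0,0,-0.001]
    - [0,0,-0.002]
    - [0,0,-0.002]
  yaw: [0,0,0]

```text
clock: 3.78
eef_pos: [514.8, 102.1, 95.3]
eef_rot: [-3.142, 0.0, 2.828]
wrist_force: [-0.0, -0.8, 3.3]
finger_gap: 0.7
finger_force: 1.4
```

Run:
```python
from cell import eyes
import cv2
c=eyes.camera('side');cv2.imwrite('pics/s2.png',cv2.resize(c['pixels'][110:310,200:440,::-1],None,fx=2.5,fy=2.5))
```

```text
(no output)
```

View pics/s2.png

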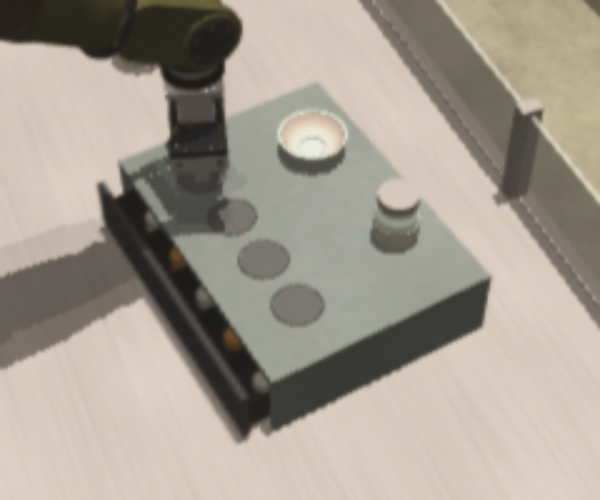

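The drawer has come out: its front plate now runs from (105,190) to (245,430), clear of the till. I'll let go by lifting straight up.

Emit:
play_rows:
  translation:
    - [0,0,0.003]
    - [0,0,0.01]
    - [0,0,0.03]
    - [0,0,0.06]
    - [0,0,0.1]
    - [0,0,0.13]
    - [0,0,0.145]
    - [0,0,0.15]
    - [0,0,0.15]
    - [0,0,0.15]
  yaw: [0,0,0,0,0,0,0,0,0,0]

```text
clock: 5.08
eef_pos: [514.5, 102.1, 244.4]
eef_rot: [-3.141, -0.002, 2.828]
wrist_force: [-0.3, 0.0, 0.0]
finger_gap: 0.5
finger_force: 0.0
```

Run:
```python
from cell import eyes
import cv2
c=eyes.camera('side');cv2.imwrite('pics/s3.png',cv2.resize(c['pixels'][90:310,200:440,::-1],None,fx=2.5,fy=2.5))
```

```text
(no output)
```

View pics/s3.png

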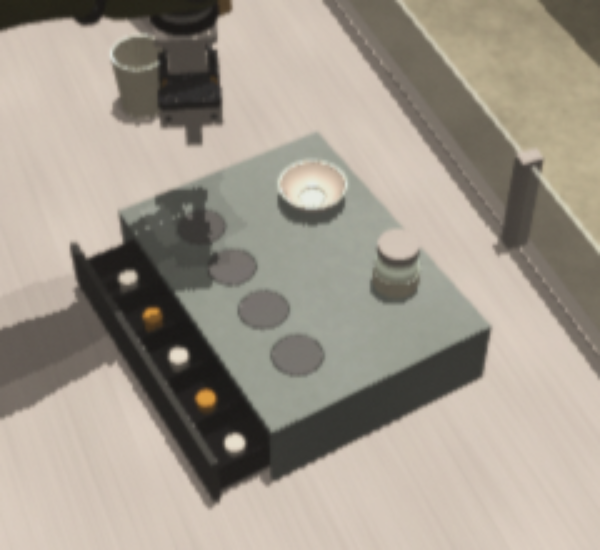

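The drawer is fully open, with its plate running from (75,250) to (215,495). The gripper is well above the lid, and the dish, jar and cup haven't moved.

```bash
python3 -c "
from cell import manip
print(manip.sign_off())"
```

```text
the job is handed in; nothing more can be done
None
```

Cap 1 (the leftmost) was the release: I pressed it about 5 mm at roughly 4 N until the drawer sprang fully open, lifted the gripper about 145 mm above the lid, left the jar, dish, cup and spade untouched, and handed the job in at about 5 s.

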